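# Point out two pots for the studio camera

### The job

Start the studio camera by pressing the release button on its little grey box all the way down and letting it come up again. Then show the camera which pots are to be glazed next: point with the fingers straight down at the mouth of the narrow-necked vase, fingertips a few centimetres above its middle, and stay there for two seconds; then point in the same way at the smallest bowl for two seconds, and finish while still pointing at it. Point at no other pot (travel well above them), touch none of the pots, and leave everything where it stands.

Things in the scene. Friction and masses are not known exactly. Their poses are not given: they have to be found in the camera images.
- release (a joint): travel in m of the camera's release button: 0 = up, 0.006 = fully down; a spring pushes it back up, 5 N holds it fully down
- release_top (a point): centre of the top of the release button's black round cap (32 mm across, top 46 mm above the table), pressed straight down; it stands off-centre on a flat grey box (75 x 110 x 28 mm) fixed left or right of the board. A dark collar, 48 mm across and 12 mm tall, surrounds it; fully down the cap is flush with it: press its middle with the fingers closed together
- board: brown wooden ware board, 320 x 540 x 12 mm, lying on the table and fixed; origin at the centre of its underside; its top is 12 mm above the table; x along its 320 mm side. The six clay pots stand on it in two rows of three, at least 130 mm between centres, in any order
- bottle_vase: the narrow-necked vase: terracotta, 140 mm tall, round belly 82 mm across, neck 28 mm, flared lip 40 mm; its origin lies at the centre of its underside, z up along its axis; loose, stands upright on the board
- bottle_vase_rim (a point): centre of the narrow-necked vase's mouth, at the height of its rim, 140 mm above its underside; z up
- small_bowl: the smallest of three terracotta bowls of the same shape, 80 mm across, 45 mm tall; its origin lies at the centre of its underside, z up along its axis; loose, stands upright on the board
- small_bowl_rim (a point): centre of the smallest bowl's mouth, at the height of its rim, 45 mm above its underside; z up
- straight_vase: a terracotta cup-shaped vase with a wide open mouth and no neck, 140 mm tall, 72 mm across; its origin lies at the centre of its underside, z up along its axis; loose, stands upright on the board
- straight_vase_rim (a point): centre of the wide-mouthed vase's mouth, at the height of its rim, 140 mm above its underside; z up
- middle_bowl: the middle terracotta bowl, 110 mm across, 58 mm tall; its origin lies at the centre of its underside, z up along its axis; loose, stands upright on the board
- middle_bowl_rim (a point): centre of the middle bowl's mouth, at the height of its rim, 58 mm above its underside; z up
- large_bowl: the largest terracotta bowl, 140 mm across, 72 mm tall; its origin lies at the centre of its underside, z up along its axis; loose, stands upright on the board
- large_bowl_rim (a point): centre of the largest bowl's mouth, at the height of its rim, 72 mm above its underside; z up
- mug: terracotta mug, 76 mm across, 85 mm tall, with a handle on its +y side reaching about 35 mm out; its origin lies at the centre of its underside, z up along its axis; loose, stands upright on the board
- mug_rim (a point): centre of the mug's mouth, at the height of its rim, 85 mm above its underside; z up
- glaze_jar: closed jar of glaze, 64 mm across, 85 mm tall, standing loose on the table on the side of the board where the release button is not; origin at the centre of its underside
Things that resemble listed ones, but are neither listed nor needed, are in the scene too. What is shaped like the part that bears release but green or turquoise is not meant.

How it is judged:
By the outcome, as a careful person would: the job done as asked, in the order asked, and still so for the second after the job is handed in, with the robot touching nothing.
It also fails if it takes over 58 s, if anything falls off the work surface, if the arm or the gripper's body presses on something with over 40 N, if the wrist force passes 120 N, or if a joint passes its speed limit or range.

### The arm

A 6-joint arm with a two-finger parallel gripper is mounted at the origin on the work surface. World frame = base frame: x ahead of the robot, y to its left, z up, the work surface at z = 0. Lengths are in m, angles in rad, forces in N, time in s.
With the tool pointing down it reaches from about 0.4 to 0.925 m from the base axis. Payload 3.4 kg.
Tool frame: the origin (TCP) lies between the finger pads, 19 mm behind the fingertips; this is the grasp point; z points along the fingers, y is the line along which they close (so a half turn about z gives the same grasp; the last joint's range is limited). The gripper opens to 85 mm and grips with 20 to 120 N. Pads are 22 mm wide; open, the fingers measure 114 mm over their backs; the gripper's body (76 mm by 85 mm) begins 54 mm behind the grasp point. The pads swing forward as they close: fully open they stand 13 mm farther back than shut.
Start: joints at [-1.272, 0.307, 1.506, -0, 1.328, -0.073], TCP at [0.209, -0.536, 0.25] pointing down, gripper open.
Joint ranges: [-3.12, 3.12], [-1.05, 2.28], [0.14, 2.33], [-1.42, 4.57], [0.1, 2.73], [-2.68, 2.68]. Speed limits (rad/s): [2.57, 2.57, 3.14, 3.14, 3.14, 3.14].

### API

Orientations are given as a unit quaternion [w, x, y, z].
In Python, from plant import r gives the robot as it stands.
- The arm moves only by the tool send_rows, never from a script. Its argument "steps" is a list of rows, each a list of 7 numbers: the shift along the tool's x, y, z in mm, then the turn, a rotation vector about the tool's x, y, z in rad, then the finger opening in mm, from 0 to 85.4. In form: [[x, y, z, wx, wy, wz, grip], ...]. A call has 1 to 5 rows; each row is the pose to reach, as a shift and turn from the pose commanded when the call began, along the tool's axes at that moment; what a row does not reach only later rows make up. A row lasts 1/8 s, in which the tool goes at most 62.5 mm and 10.7 degrees, less where a joint would pass 70% of its speed; a pose out of reach is approached as far as the arm can. A call with a gripper value outside its range is refused whole. The fingers move at their own pace and stop on an object; "grip_force" is the grip in N (left out, the last holds). Time passes only in rows, so rows that repeat a pose let the fingers close. It gives the time, the measured TCP pose, the force, the opening and the grip force at its end, in the units of the state.
- r.observe(): the state, without advancing time (a new reading comes with each control period).
- r.get_image(name): name is "side" or "top"; returns the picture (400x640x3 uint8, red, green, blue); there is no depth.
- r.camera_params(name): a dict with "fx", "fy", "cx", "cy" (pixels), "R" (3x3) and "t" (3): a world point X has camera coordinates R X + t. Camera axes: x right, y down, z forward; pixel columns grow to the right and rows downward; lengths in m; the calibration is good to about 2 mm. A picture is of the moment at which its call begins. camera_params takes no time and is no camera call.
- r.finish_job(): hands the job in; it is judged then, once.
The state is a dict: "clock": time; "joint_positions": joint angles; "joint_velocities": joint speeds; "effort": joint torques, N m; "tool_pos": TCP position; "ee_rot": TCP orientation; "ft_force": force on the tool from outside, world axes, zero at the start; "torque": the same for the moment, N m; "opening": opening from 0.0 (shut) to 1.0 (fully open); "grasp_force": force on a finger pad.
Only numpy, scipy, OpenCV 4.12 (cv2) and the standard library are available. Lean on these libraries where they do the work, as an engineer would, in place of code of your own. Each camera call takes 0.05 s, during which the arm holds its last target. There are 200 camera calls.

## Working session

There is one attempt and no reset: what is moved stays moved. The work goes in short steps, Python scripts to look and compute and a tool call to move; the robot and the scene stay as the last step left them, time stands still between calls to the robot, and variables do not carry over. Pictures are saved under pics/ and viewed, at most 10 in all, crops included, and the job is handed in when it is done.

Besides the shell and the picture viewer there is one more tool, called after "Call:" in YAML: its name, and indented under it one key for each argument. send_rows: Moves the arm, as the interface text tells. Its arguments: {"type":"object","properties":{"steps":{"type":"array","items":{"type":"array","items":{"type":"number"}}},"grip_force":{"type":"number"}},"required":["steps"]}

```bash
mkdir -p pics; python3 - <<'E'
from plant import r
import cv2
for n in("top","side"):
    cv2.imwrite(f"pics/{n}0.png",r.get_image(n)[:,:,::-1])
    print(n,r.camera_params(n))
print({k:v for k,v in r.observe().items() if k in("clock","tool_pos","ee_rot","ft_force","opening")})
E
```

```text
top {'fx': 493.8587321211585, 'fy': 493.8587321211585, 'cx': 317.7124091246611, 'cy': 197.89847186520873, 'R': array([[ 0.00987973, -0.99994286,  0.00408208],
       [-0.99422081, -0.01025944, -0.10686311],
       [ 0.10689888, -0.00300271, -0.99426536]]), 't': array([0.04834426, 0.47858148, 1.50469296])}
side {'fx': 472.96312544354157, 'fy': 472.96312544354157, 'cx': 319.6071489025367, 'cy': 196.7420509325632, 'R': array([[-0.89017138, -0.45521123,  0.019433  ],
       [-0.271216  ,  0.4951299 , -0.82540188],
       [ 0.36611035, -0.74001967, -0.56421104]]), 't': array([0.42191331, 0.21147469, 1.48724066])}
{'clock': 0.1, 'tool_pos': array([ 0.20868159, -0.53515815,  0.24917435]), 'ee_rot': array([-9.21829026e-04,  9.82772500e-01,  1.84817076e-01, -1.10799943e-04]), 'ft_force': array([0.08294784, 0.2314807 , 0.14421047]), 'opening': 0.9971443514344907}
```

View pics/top0.png

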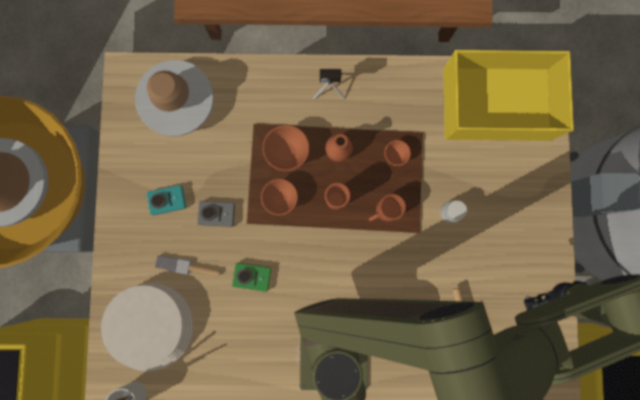

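View pics/side0.png

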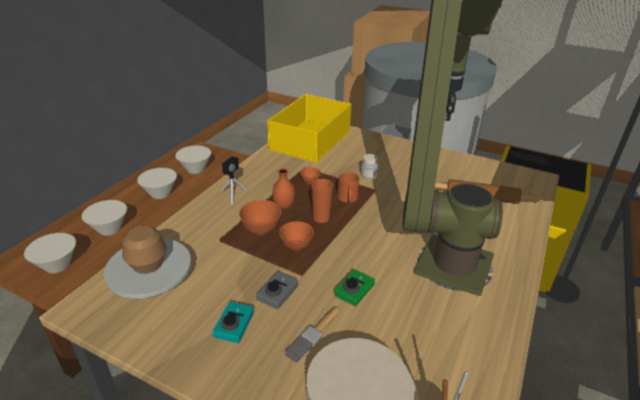

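```bash
python3 - <<'E'
import cv2,numpy as np
t=cv2.imread("pics/top0.png");s=cv2.imread("pics/side0.png")
f=lambda im,x,y,w,h,k:cv2.resize(im[y:y+h,x:x+w],None,fx=k,fy=k,interpolation=cv2.INTER_NEAREST)
a=f(t,190,120,60,240//6+70,5)[:300]
o=np.zeros((600,800,3),np.uint8)
def put(im,x,y): o[y:y+im.shape[0],x:x+im.shape[1]]=im
put(f(t,192,190,50,45,6),0,0)      # release top
put(f(t,315,125,50,45,5.0.__int__()),305,0)
put(f(t,375,130,45,45,5),560,0)
put(f(s,252,266,50,45,6),0,300)
put(f(s,265,160,50,55,5),305,300)
put(f(s,290,160,45,45,5),560,300)
cv2.imwrite("pics/c1.png",o)
E
```

```text
(no output)
```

View pics/c1.png

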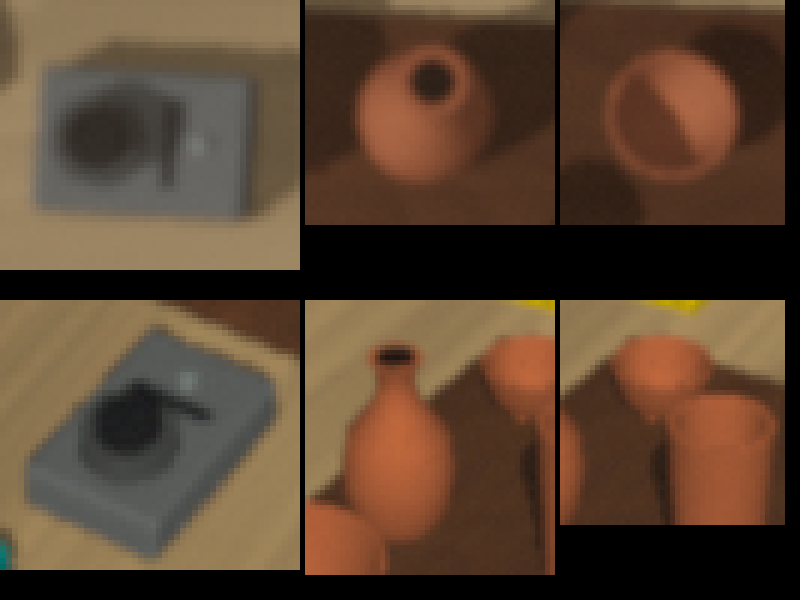

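Chosen: grey release, top (209,213), not teal (165,198) or green (251,276). Narrow-neck vase, top (340,141), not the straight vase (337,195). Small bowl, top (397,153), not bowls (285,148)/(279,197) or mug (391,207). The crop confirms the grey box, dark narrow mouth and a small handleless bowl.

```bash
cat > h.py <<'E'
import numpy as np
from plant import r
P={n:r.camera_params(n) for n in("top","side")}
def ray(n,u,v):
    p=P[n];d=p["R"].T@np.array([(u-p["cx"])/p["fx"],(v-p["cy"])/p["fy"],1]);return -p["R"].T@p["t"],d
def plane(n,u,v,z):
    o,d=ray(n,u,v);return o+d*(z-o[2])/d[2]
def proj(n,X):
    p=P[n];c=p["R"]@X+p["t"];return p["fx"]*c[0]/c[2]+p["cx"],p["fy"]*c[1]/c[2]+p["cy"]
E
python3 - <<'E'
from h import *
import cv2
np.set_printoptions(precision=4,suppress=True)
I={n:cv2.imread(f"pics/{n}0.png") for n in P}
def blob(n,x,y,w,h,fn):
    c=I[n][y:y+h,x:x+w].astype(int); m=fn(c).astype(np.uint8)
    k,l,st,ce=cv2.connectedComponentsWithStats(m); i=1+np.argmax(st[1:,4]); 
    bx=st[i]; print("  ",n,"box",bx[0]+x,bx[1]+y,bx[2:],"cent",ce[i]+[x,y]); return ce[i]+[x,y],bx
mx=lambda c:c.max(2)
for th in(55,65): 
    a,_=blob("top",197,196,20,30,lambda c:mx(c)<th); print("rel top",plane("top",*a,.046))
for th in(35,45): 
    b,_=blob("side",262,274,22,30,lambda c:mx(c)<th); print("rel side",plane("side",*b,.046))
a,_=blob("top",333,134,14,14,lambda c:mx(c)<100); print("vase",plane("top",*a,.152))
b,_=blob("side",275,164,16,14,lambda c:mx(c)<100); print("vase",plane("side",*b,.152))
# bowl: orange by saturation/red
m=lambda c:(c[:,:,2]-c[:,:,0]>50)
a,bx=blob("top",380,135,35,35,m)
cu,cv=375+(673-560)/5-.5,130+115/5-.5
X=plane("top",cu,cv,.057);print("bowl eye",cu,cv,X)
for dx,dy in((.04,0),(-.04,0),(0,.04),(0,-.04)): print(proj("top",X+[dx,dy,0]),proj("side",X+[dx,dy,0]))
print("side centre",proj("side",X))
# grey box outline at top face z=.028
for u,v in((192+42/6-.5,190+68/6-.5),(192+247/6-.5,190+75/6-.5),(192+240/6-.5,190+215/6-.5),(192+38/6-.5,190+207/6-.5)): print("box",plane("top",u,v,.028))
s=r.observe();q=s["ee_rot"]
from scipy.spatial.transform import Rotation as R
print(R.from_quat(q,scalar_first=True).as_matrix(),s["tool_pos"])
E
```

```text
top box 204 208 [10  9 71] cent [208.3521 211.9859]
rel top [0.4293 0.3858 0.046 ]
   top box 203 206 [ 14  12 123] cent [209.2846 211.813 ]
rel top [0.4299 0.383  0.046 ]
   side box 269 281 [10 10 69] cent [273.2899 285.4058]
rel side [0.4241 0.3858 0.046 ]
   side box 268 280 [ 16  11 101] cent [273.7228 285.2772]
rel side [0.4233 0.3848 0.046 ]
   top box 336 137 [ 9  9 59] cent [340.     140.8983]
vase [ 0.6301 -0.0089  0.152 ]
   side box 279 169 [ 8  4 22] cent [282.5    170.8182]
vase [ 0.6277 -0.0114  0.152 ]
   top box 383 139 [ 28  28 624] cent [396.6378 152.7388]
bowl eye 397.1 152.5 [ 0.6172 -0.1888  0.057 ]
(np.float64(397.0049999471073), np.float64(139.6967925000999)) (np.float64(300.0036017078353), np.float64(169.0911694331515))
(np.float64(397.1955379835598), np.float64(165.37570470112473)) (np.float64(318.3341693871535), np.float64(174.3245570791306))
(np.float64(384.0631059980454), np.float64(152.36257601826873)) (np.float64(304.11345602202096), np.float64(176.50237350197116))
(np.float64(410.1348264574139), np.float64(152.6374021874141)) (np.float64(313.917495473116), np.float64(167.02533204658954))
side centre (np.float64(309.0951693378421), np.float64(171.68681723576393))
box [0.4649 0.4213 0.028 ]
box [0.4624 0.3157 0.028 ]
box [0.3903 0.3173 0.028 ]
box [0.3933 0.4208 0.028 ]
[[ 0.9317  0.3633 -0.0006]
 [ 0.3633 -0.9317  0.0018]
 [ 0.0001 -0.0019 -1.    ]] [ 0.2087 -0.5352  0.2492]
```

Call:
send_rows:
  steps:
    - [35,-24,-20,0,0,0,0]
    - [70,-48,-40,0,0,0,0]
    - [106,-71,-60,0,0,0,0]
    - [141,-95,-80,0,0,0,0]
    - [176,-119,-100,0,0,0,0]
  grip_force: 30

```text
clock: 0.72
tool_pos: [0.33, -0.3595, 0.3502]
ee_rot: [-0.0, 0.983, 0.185, -0.0]
ft_force: [0.9, 0.1, 0.5]
opening: 0.004
grasp_force: 0.0
```

Call:
send_rows:
  steps:
    - [41,-38,0,0,0,0,0]
    - [81,-76,0,0,0,0,0]
    - [122,-113,0,0,0,0,0]
    - [162,-151,0,0,0,0,0]
    - [203,-189,0,0,0,0,0]

```text
clock: 1.35
tool_pos: [0.4503, -0.1093, 0.3498]
ee_rot: [-0.0, 0.983, 0.185, -0.0]
ft_force: [1.4, -0.4, 0.2]
opening: 0.002
grasp_force: 0.0
```

Call:
send_rows:
  steps:
    - [20,-52,0,0,0,0,0]
    - [41,-104,0,0,0,0,0]
    - [61,-157,0,0,0,0,0]
    - [82,-209,0,0,0,0,0]
    - [102,-261,0,0,0,0,0]

```text
clock: 1.98
tool_pos: [0.4498, 0.1709, 0.3497]
ee_rot: [0.0, 0.983, 0.185, -0.0]
ft_force: [0.2, 0.5, -0.6]
opening: 0.003
grasp_force: 0.0
```

Call:
send_rows:
  steps:
    - [12,-42,0,0,0,0,0]
    - [23,-83,0,0,0,0,0]
    - [35,-125,0,0,0,0,0]
    - [46,-166,0,0,0,0,0]
    - [58,-208,0,0,0,0,0]

```text
clock: 2.6
tool_pos: [0.4282, 0.3852, 0.3495]
ee_rot: [0.0, 0.983, 0.185, -0.0]
ft_force: [0.9, -1.0, -0.2]
opening: -0.001
grasp_force: 0.0
```

Call:
send_rows:
  steps:
    - [0,0,55,0,0,0,0]
    - [0,0,110,0,0,0,0]
    - [0,0,165,0,0,0,0]
    - [0,0,220,0,0,0,0]
    - [0,0,255,0,0,0,0]

```text
clock: 3.22
tool_pos: [0.4271, 0.3828, 0.0918]
ee_rot: [0.001, 0.983, 0.185, -0.002]
ft_force: [-0.2, 0.5, 0.3]
opening: -0.002
grasp_force: 0.0
```

```bash
python3 - <<'E'
from h import *
import cv2
s=r.get_image("side")[:,:,::-1];t=r.get_image("top")[:,:,::-1]
p=r.observe()["tool_pos"];tip=p-[0,0,.019];print(tip,proj("side",tip),proj("side",np.array([.428,.385,.046])),proj("top",tip))
cv2.imwrite("pics/c2.png",np.hstack([cv2.resize(s[230:330,220:320],None,fx=4,fy=4),cv2.resize(t[165:265,160:260],None,fx=4,fy=4)]))
E
```

```text
[0.42563618 0.38156971 0.07155335] (np.float64(273.29695581059104), np.float64(277.66358907718484)) (np.float64(272.2629449000835), np.float64(284.7482763909088)) (np.float64(207.87137969227945), np.float64(212.54945959959167))
```

View pics/c2.png

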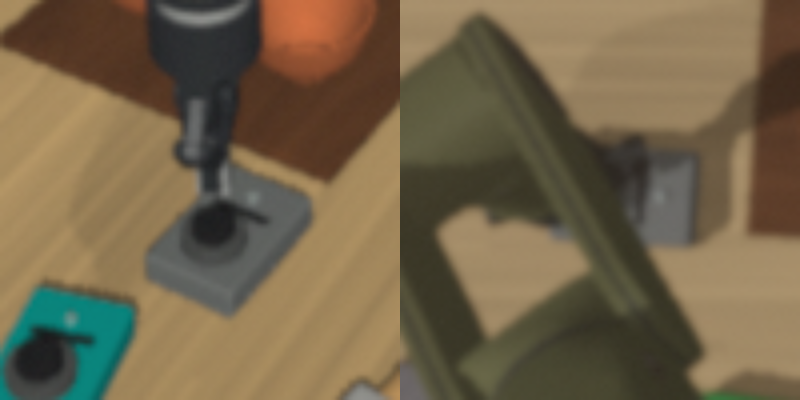

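The side view shows the closed fingertips at about (273,278), directly above the black cap at (273,286).

Call:
send_rows:
  steps:
    - [0,0,0,0,0,0,0]

```text
clock: 3.45
tool_pos: [0.4292, 0.3843, 0.0955]
ee_rot: [-0.0, 0.983, 0.185, 0.0]
ft_force: [0.9, 0.3, 0.4]
opening: 0.001
grasp_force: 0.0
```

```bash
python3 - <<'E'
from h import *
for _ in range(4):
    s=r.observe();print(s["clock"],s["tool_pos"],s["ee_rot"],s["joint_positions"],s["ft_force"])
E
```

```text
3.45 [0.42915505 0.38428516 0.09546046] [-4.47119600e-05  9.82775808e-01  1.84801791e-01  8.38467625e-05] [6.56969667e-01 4.63507966e-01 1.69731770e+00 4.29999760e-06
 9.80576972e-01 1.85602325e+00] [0.88567659 0.27789916 0.4108485 ]
3.45 [0.42915505 0.38428516 0.09546046] [-4.47119600e-05  9.82775808e-01  1.84801791e-01  8.38467625e-05] [6.56969667e-01 4.63507966e-01 1.69731770e+00 4.29999760e-06
 9.80576972e-01 1.85602325e+00] [0.88567659 0.27789916 0.4108485 ]
3.45 [0.42915505 0.38428516 0.09546046] [-4.47119600e-05  9.82775808e-01  1.84801791e-01  8.38467625e-05] [6.56969667e-01 4.63507966e-01 1.69731770e+00 4.29999760e-06
 9.80576972e-01 1.85602325e+00] [0.88567659 0.27789916 0.4108485 ]
3.45 [0.42915505 0.38428516 0.09546046] [-4.47119600e-05  9.82775808e-01  1.84801791e-01  8.38467625e-05] [6.56969667e-01 4.63507966e-01 1.69731770e+00 4.29999760e-06
 9.80576972e-01 1.85602325e+00] [0.88567659 0.27789916 0.4108485 ]
```

Call:
send_rows:
  steps:
    - [0,0,20,0,0,0,0]
    - [0,0,27,0,0,0,0]
    - [0,0,31,0,0,0,0]
    - [0,0,34,0,0,0,0]
    - [0,0,34,0,0,0,0]

```text
clock: 4.08
tool_pos: [0.4296, 0.3846, 0.0627]
ee_rot: [-0.001, 0.983, 0.185, 0.001]
ft_force: [-0.1, -0.6, 7.9]
opening: -0.006
grasp_force: 4.0
```

Call:
send_rows:
  steps:
    - [0,0,2,0,0,0,0]
    - [0,0,2,0,0,0,0]
    - [0,0,2,0,0,0,0]

```text
clock: 4.45
tool_pos: [0.4296, 0.3847, 0.0625]
ee_rot: [-0.001, 0.983, 0.185, 0.002]
ft_force: [-3.0, -2.2, 20.6]
opening: -0.0
grasp_force: 10.1
```

Call:
send_rows:
  steps:
    - [0,0,-3,0,0,0,0]
    - [0,0,-4,0,0,0,0]
    - [0,0,-4,0,0,0,0]

```text
clock: 4.82
tool_pos: [0.4296, 0.3846, 0.0637]
ee_rot: [-0.001, 0.983, 0.185, 0.001]
ft_force: [0.7, 1.1, 4.3]
opening: 0.003
grasp_force: 2.1
```

Call:
send_rows:
  steps:
    - [0,0,-2,0,0,0,0]
    - [0,0,-2,0,0,0,0]

```text
clock: 5.08
tool_pos: [0.4295, 0.3846, 0.0652]
ee_rot: [-0.0, 0.983, 0.185, 0.001]
ft_force: [2.3, 1.3, 3.8]
opening: 0.006
grasp_force: 1.7
```

Call:
send_rows:
  steps:
    - [0,0,-2,0,0,0,0]
    - [0,0,-2,0,0,0,0]

```text
clock: 5.32
tool_pos: [0.4288, 0.384, 0.0669]
ee_rot: [0.0, 0.983, 0.185, -0.0]
ft_force: [1.7, 1.8, 2.7]
opening: -0.0
grasp_force: 1.2
```

Call:
send_rows:
  steps:
    - [0,0,-3,0,0,0,0]
    - [0,0,-3,0,0,0,0]

```text
clock: 5.58
tool_pos: [0.4277, 0.3832, 0.0696]
ee_rot: [0.001, 0.983, 0.185, -0.001]
ft_force: [0.0, 0.3, 0.0]
opening: -0.0
grasp_force: 0.0
```

Call:
send_rows:
  steps:
    - [0,0,-55,0,0,0,0]
    - [0,0,-110,0,0,0,0]
    - [0,0,-165,0,0,0,0]
    - [0,0,-220,0,0,0,0]
    - [0,0,-280,0,0,0,0]

```text
clock: 6.2
tool_pos: [0.4276, 0.3831, 0.3507]
ee_rot: [0.001, 0.983, 0.185, -0.001]
ft_force: [0.6, 0.5, 0.0]
opening: 0.001
grasp_force: 0.0
```

Call:
send_rows:
  steps:
    - [5,50,0,0,0,0,0]
    - [10,105,0,0,0,0,0]
    - [15,160,0,0,0,0,0]
    - [21,215,0,0,0,0,0]
    - [26,270,0,0,0,0,0]

```text
clock: 6.82
tool_pos: [0.5507, 0.1402, 0.3492]
ee_rot: [-0.0, 0.983, 0.185, -0.001]
ft_force: [1.2, 0.3, 0.9]
opening: -0.001
grasp_force: 0.0
```

Call:
send_rows:
  steps:
    - [6,55,0,0,0,0,0]
    - [11,110,0,0,0,0,0]
    - [17,170,0,0,0,0,0]
    - [17,170,0,0,0,0,0]
    - [17,170,0,0,0,0,0]

```text
clock: 7.45
tool_pos: [0.6278, -0.0103, 0.3489]
ee_rot: [-0.001, 0.983, 0.184, -0.001]
ft_force: [0.5, 0.6, -0.5]
opening: -0.003
grasp_force: 0.0
```

Call:
send_rows:
  steps:
    - [0,0,40,0,0,0,0]
    - [0,0,80,0,0,0,0]
    - [0,0,120,0,0,0,0]
    - [0,0,140,0,0,0,0]
    - [0,0,140,0,0,0,0]

```text
clock: 8.07
tool_pos: [0.6263, -0.0084, 0.2081]
ee_rot: [-0.001, 0.983, 0.186, -0.003]
ft_force: [-0.2, 0.1, 1.0]
opening: -0.001
grasp_force: 0.0
```

```bash
python3 - <<'E'
from h import *
import cv2
s=r.get_image("side")[:,:,::-1];t=r.get_image("top")[:,:,::-1]
p=r.observe()["tool_pos"];print(p,proj("side",p-[0,0,.019]))
cv2.imwrite("pics/c3.png",np.hstack([cv2.resize(s[100:250,230:380],None,fx=3,fy=3)[:,:400],cv2.resize(t[90:240,240:390],None,fx=3,fy=3)[:,:400]]))
E
```

```text
[ 0.62860771 -0.00909107  0.21085535] (np.float64(281.61798056058217), np.float64(161.0698359831739))
```

View pics/c3.png

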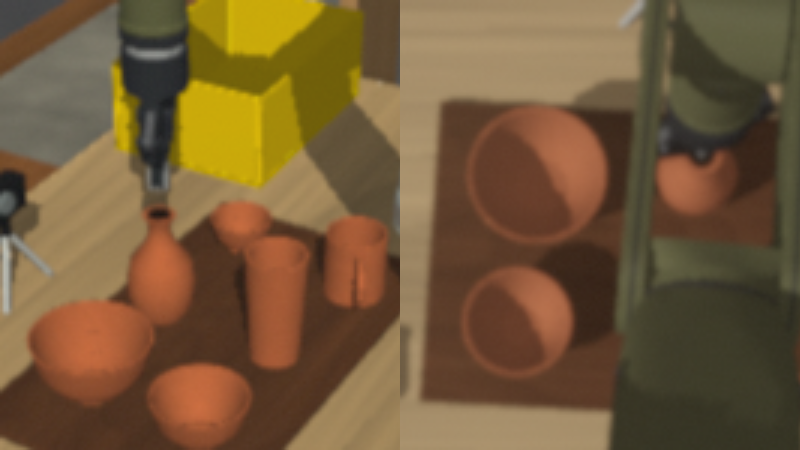

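The side view shows the fingertips at about (283,163), just above the vase mouth at (283,171). I'll hold here.

Call:
send_rows:
  steps:
    - [0,0,0,0,0,0,0]
    - [0,0,0,0,0,0,0]
    - [0,0,0,0,0,0,0]
    - [0,0,0,0,0,0,0]
    - [0,0,0,0,0,0,0]

```text
clock: 8.8
tool_pos: [0.6287, -0.0104, 0.21]
ee_rot: [-0.0, 0.983, 0.185, -0.0]
ft_force: [-0.5, -0.2, -0.0]
opening: -0.0
grasp_force: 0.0
```

Call:
send_rows:
  steps:
    - [0,0,0,0,0,0,0]
    - [0,0,0,0,0,0,0]
    - [0,0,0,0,0,0,0]
    - [0,0,0,0,0,0,0]
    - [0,0,0,0,0,0,0]

```text
clock: 9.43
tool_pos: [0.6287, -0.0103, 0.21]
ee_rot: [-0.0, 0.983, 0.185, 0.0]
ft_force: [-0.2, 0.1, 0.3]
opening: 0.003
grasp_force: 0.0
```

Call:
send_rows:
  steps:
    - [0,0,0,0,0,0,0]
    - [0,0,0,0,0,0,0]
    - [0,0,0,0,0,0,0]
    - [0,0,0,0,0,0,0]
    - [0,0,0,0,0,0,0]

```text
clock: 10.05
tool_pos: [0.6287, -0.0103, 0.21]
ee_rot: [0.0, 0.983, 0.185, -0.0]
ft_force: [-0.2, 0.1, 0.1]
opening: -0.003
grasp_force: 0.0
```

Call:
send_rows:
  steps:
    - [0,0,0,0,0,0,0]
    - [0,0,0,0,0,0,0]
    - [0,0,0,0,0,0,0]
    - [0,0,0,0,0,0,0]
    - [0,0,0,0,0,0,0]

```text
clock: 10.68
tool_pos: [0.6287, -0.0103, 0.21]
ee_rot: [0.0, 0.983, 0.185, 0.0]
ft_force: [0.3, 0.7, 0.3]
opening: 0.001
grasp_force: 0.0
```

Call:
send_rows:
  steps:
    - [0,0,0,0,0,0,0]
    - [0,0,0,0,0,0,0]
    - [0,0,0,0,0,0,0]
    - [0,0,0,0,0,0,0]
    - [0,0,0,0,0,0,0]

```text
clock: 11.3
tool_pos: [0.6287, -0.0103, 0.21]
ee_rot: [-0.0, 0.983, 0.185, 0.0]
ft_force: [0.8, -0.1, -0.5]
opening: -0.002
grasp_force: 0.0
```

Call:
send_rows:
  steps:
    - [0,0,-40,0,0,0,0]
    - [0,0,-80,0,0,0,0]
    - [0,0,-120,0,0,0,0]
    - [0,0,-140,0,0,0,0]
    - [0,0,-140,0,0,0,0]

```text
clock: 11.92
tool_pos: [0.6296, -0.0104, 0.3522]
ee_rot: [0.001, 0.983, 0.185, 0.002]
ft_force: [0.2, -0.3, -0.2]
opening: 0.002
grasp_force: 0.0
```

Call:
send_rows:
  steps:
    - [-19,41,0,0,0,0,0]
    - [-38,82,0,0,0,0,0]
    - [-57,122,0,0,0,0,0]
    - [-76,163,0,0,0,0,0]
    - [-76,163,0,0,0,0,0]

```text
clock: 12.55
tool_pos: [0.616, -0.193, 0.3476]
ee_rot: [-0.0, 0.983, 0.183, -0.002]
ft_force: [0.0, 0.6, -0.4]
opening: -0.002
grasp_force: 0.0
```

Call:
send_rows:
  steps:
    - [0,0,50,0,0,0,0]
    - [0,0,100,0,0,0,0]
    - [0,0,150,0,0,0,0]
    - [0,0,190,0,0,0,0]
    - [0,0,200,0,0,0,0]

```text
clock: 13.18
tool_pos: [0.6143, -0.1877, 0.1458]
ee_rot: [-0.002, 0.983, 0.185, -0.004]
ft_force: [-0.3, 0.0, -0.0]
opening: 0.002
grasp_force: 0.0
```

Call:
send_rows:
  steps:
    - [0,0,15,0,0,0,0]
    - [0,0,30,0,0,0,0]
    - [0,0,37,0,0,0,0]
    - [0,0,37,0,0,0,0]
    - [0,0,37,0,0,0,0]

```text
clock: 13.8
tool_pos: [0.6176, -0.19, 0.1137]
ee_rot: [0.0, 0.983, 0.185, 0.001]
ft_force: [-0.4, 1.3, -0.2]
opening: -0.003
grasp_force: 0.0
```

```bash
python3 - <<'E'
from h import *
import cv2
s=r.get_image("side")[:,:,::-1]
p=r.observe()["tool_pos"];print(p,proj("side",p-[0,0,.021]))
cv2.imwrite("pics/c4.png",cv2.resize(s[100:250,230:380],None,fx=4,fy=4))
E
```

```text
[ 0.61762686 -0.19002534  0.11377953] (np.float64(309.2177624584297), np.float64(163.48007721391866))
```

View pics/c4.png

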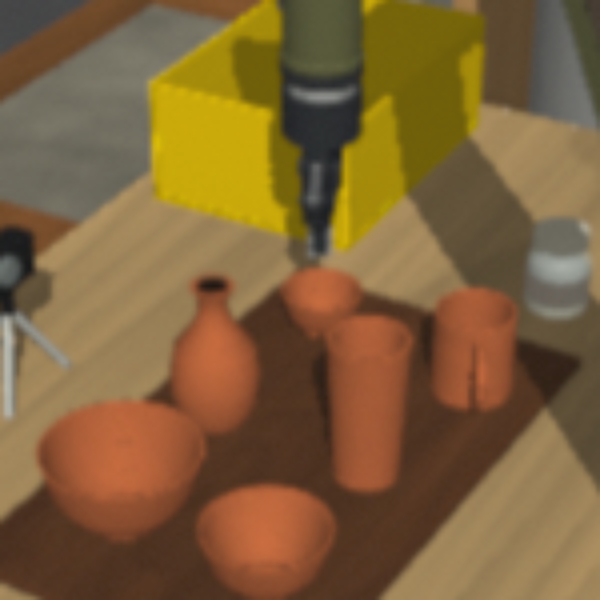

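The closed fingertips at about (309,164) are centred over the small bowl's rim at (310,172), clear of it, and all six pots stand upright. I'll hold here.

Call:
send_rows:
  steps:
    - [0,0,0,0,0,0,0]
    - [0,0,0,0,0,0,0]
    - [0,0,0,0,0,0,0]
    - [0,0,0,0,0,0,0]
    - [0,0,0,0,0,0,0]

```text
clock: 14.48
tool_pos: [0.6171, -0.1898, 0.113]
ee_rot: [0.0, 0.983, 0.185, -0.0]
ft_force: [-0.1, -0.7, 0.8]
opening: -0.003
grasp_force: 0.0
```

Call:
send_rows:
  steps:
    - [0,0,0,0,0,0,0]
    - [0,0,0,0,0,0,0]
    - [0,0,0,0,0,0,0]
    - [0,0,0,0,0,0,0]
    - [0,0,0,0,0,0,0]

```text
clock: 15.1
tool_pos: [0.6171, -0.1898, 0.113]
ee_rot: [-0.0, 0.983, 0.185, -0.0]
ft_force: [-0.3, 0.3, -0.4]
opening: 0.002
grasp_force: 0.0
```

Call:
send_rows:
  steps:
    - [0,0,0,0,0,0,0]
    - [0,0,0,0,0,0,0]
    - [0,0,0,0,0,0,0]
    - [0,0,0,0,0,0,0]
    - [0,0,0,0,0,0,0]

```text
clock: 15.72
tool_pos: [0.6171, -0.1898, 0.113]
ee_rot: [0.0, 0.983, 0.185, 0.0]
ft_force: [-0.4, 0.3, 1.0]
opening: 0.002
grasp_force: 0.0
```

Call:
send_rows:
  steps:
    - [0,0,0,0,0,0,0]
    - [0,0,0,0,0,0,0]
    - [0,0,0,0,0,0,0]
    - [0,0,0,0,0,0,0]
    - [0,0,0,0,0,0,0]

```text
clock: 16.35
tool_pos: [0.6171, -0.1898, 0.113]
ee_rot: [0.0, 0.983, 0.185, 0.0]
ft_force: [-0.3, 0.9, 0.1]
opening: 0.002
grasp_force: 0.0
```

Call:
send_rows:
  steps:
    - [0,0,0,0,0,0,0]
    - [0,0,0,0,0,0,0]
    - [0,0,0,0,0,0,0]
    - [0,0,0,0,0,0,0]
    - [0,0,0,0,0,0,0]

```text
clock: 16.98
tool_pos: [0.6171, -0.1898, 0.113]
ee_rot: [-0.0, 0.983, 0.185, -0.0]
ft_force: [-0.0, 0.1, -0.7]
opening: 0.001
grasp_force: 0.0
```

```bash
python3 -c "
from plant import r
print(r.observe()['tool_pos'],r.finish_job())"
```

```text
the job is handed in; nothing more can be done
[ 0.61707707 -0.18978602  0.11299847] None
```

I pressed the release button down to its stop and let it come back up, then pointed at the narrow-necked vase and at the smallest bowl for about 3 s each, touching no pots, and handed the job in at about 17 s while still pointing at the bowl.

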